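# Measuring cylinder onto the drying rack

## Task

Put the washed measuring cylinder that lies on the bench up to drain: turn it mouth down and slide it over the long slim peg of the white drying rack, fully home so that its rim rests against the collar at the foot of the peg, and let go. Leave the glass beaker that stands nearby where it is.

Things in the scene. Friction and masses are not known exactly. Their poses are not given: they have to be found in the camera images.
- cyl_mid (a point): Middle of the axis of the measuring cylinder: a clear open tube 195 mm long, 27 mm outside, bore 19 mm wide and 180 mm deep, with a blue hexagonal foot (55 mm across flats, 7 mm thick) at its closed end; 80 g. It lies on its foot and rim, sloping 4 degrees down to the mouth, mouth roughly towards the robot. +z: from foot to mouth; mouth 97.5 mm along +z, foot's underside as far along -z.
- cyl_mouth (a point): Centre of the measuring cylinder's open mouth, in the plane of its rim; its axes are those of cyl_mid (+z points out of the mouth). If the hand grips the tube leaning about 20 degrees over towards the foot, only about 25 degrees of lean the other way (fingers pointing down and away from the robot) are left when the tube lies along the peg.
- peg_root (a point): Foot of the slim grey peg (8 mm thick, 100 mm long, last 12 mm tapered): on its axis, on the face of its 34 mm collar, where the rim comes to rest. +z: along the peg to its tip, 45 degrees upward, away from the robot; y: level. Fixed, one of three parallel pegs 80 mm apart in a row on a white rack, at any of the three places; the other two are stout (28 mm thick, 45 mm long) and do not fit.
- beaker_mid (a point): Centre, half-way up, of the glass beaker that stands upright on the bench by the measuring cylinder's foot, on its left (about 53 mm wide, 59 mm over the spout, 71 mm high; loose, to be left alone). +z is up.

How it is judged (in metres and radians):
On the way:
1. the measuring cylinder is lifted clear of the bench (height (world z) of cyl_mid above 0.07 m), for 0.2 s.
At the end, for the whole second after the job is handed in: The measuring cylinder hangs mouth down over the slim peg with the centre of its mouth within 16 mm of the foot of the peg and its axis within 0.2 rad (11 degrees) of the peg's, released and at rest (under 20 mm/s); the beaker is within 40 mm of where it stood (distance between cyl_mouth and peg_root below 0.016 m and angle between the z axis of cyl_mid and the z axis of peg_root, either way round below 0.2 rad and linear speed of cylinder below 0.02 m/s and distance of beaker_mid from where it was at the start of the episode below 0.04 m); the robot touches nothing.
It fails at once if the glass beaker is pushed 40 mm or more from its place, or tipped over (distance of beaker_mid from where it was at the start of the episode above 0.04 m or angle between beaker_mid's own z axis and vertical above 0.5 rad).
It also fails if it takes over 35 s, if anything falls off the work surface, if the arm or the gripper's body presses on something with over 40 N, if the wrist force passes 120 N, or if a joint passes its speed limit or range.

## Robot

A 7-joint arm with a two-finger parallel gripper is mounted at the origin on a cart in front of the work surface, level with it; the furniture and walls round the work are solid. World frame = base frame: x ahead of the robot, y to its left, z up, the work surface at z = 0. Lengths are in m, angles in degrees, forces in N, time in s.
With the tool pointing down it reaches from about 0.425 to 0.875 m from the base axis. Payload 4.7 kg.
Tool frame: the origin (TCP) lies on the centre line of the jaws, within the pads' length; the fingertips stand 11 mm ahead of it and the grasp point (between the pads) lies 8 mm behind it (finger_overhang is the x of the fingertips in the tool frame, in m); x points along the fingers, z is the direction in which the jaws open and shut, and the axes are right-handed (so a half turn about x gives the same grasp; the last joint's range is limited). The gripper opens to 87 mm and grips with 3 to 60 N. Pads are 19 mm wide; open, the fingers measure 117 mm over their backs; the gripper's body (75 mm by 190 mm) begins 51 mm behind the grasp point.
Start: joints at [-64.624, 18.392, -4.016, 83.108, 1.295, 78.541, -3.26], TCP at [0.27, 0.591, 0.234] pointing down, gripper open.
Joint ranges: [-163.93, 163.93], [-17.29, 119.83], [-79.2, 71.16], [3.27, 140.29], [-89.18, 269.18], [5.43, 117.66], [-154.24, 154.24]. Speed limits (degrees/s): [147.25, 147.25, 180, 180, 180, 180, 180].

## Interface

Orientations are given as [roll, pitch, yaw] about the fixed x, y, z axes, in that order (R = Rz(yaw) Ry(pitch) Rx(roll)).
In Python, from cell import get_obs, read_camera, sign_off, cut_out, finger_overhang gives the robot as it stands.
- The arm moves only by the tool servo_tool, never from a script. Its argument "rows" is one flat list of numbers, 5 for each row, row after row: the shift along the world's x, y, z in mm, then the turn about the world's z in degrees, then the closure, from 0 (fully open) to 1 (shut). A call has 1 to 10 rows; each row is the pose to reach, as a shift and turn from the pose commanded when the call began; what a row does not reach only later rows make up. A row lasts 1/12 s, in which the tool goes at most 41.7 mm and 7.16 degrees, less where a joint would pass 70% of its speed; a pose out of reach is approached as far as the arm can. A call with a gripper value outside its range is refused whole. The fingers move at their own pace and stop on an object; "force" is the grip in N (left out, the last holds). Time passes only in rows, so rows that repeat a pose let the fingers close. It gives the time, the measured TCP pose, the force and the opening at its end, in the units of the state.
- get_obs(): the state, without advancing time (a new reading comes with each control period).
- read_camera(name): name is "side" or "top"; returns a dict with "frame" (400x640x3 uint8, blue, green, red), "range_z" (400x640 float32, m along the optical axis (not along the pixel's ray), 0 where there is no reading), "intrinsics" (3x3 intrinsics, pixels), "cam_to_world" (4x4, takes a point from camera to world coordinates). Camera axes: x right, y down, z forward; pixel columns grow to the right and rows downward; lengths in m; the calibration is good to about 2 mm. A picture is of the moment at which its call begins.
- sign_off(): hands the job in, once; it reports no verdict.
Trained networks look in a picture, given as the dict that the camera call returned (one of the last four; its "shot" number tells which), for a name from the list of things; names that differ only in an ending like _2 or _b are one class to them, and where a whole thing is asked for, a point or a joint stands for the part that bears it (a point fixed in the world has none). Each returns a list of dicts, best first, with "score" (0 to 1); they miss things now and then, are a little off and sometimes report something else, mostly with a low value. They report only what shows in the picture. A call takes as long as a camera call.
- cut_out(name, picture): "pixels" (400x640 bool, what is visible of it) and "extent" ([centre column, centre row, width, height] in pixels, round what is visible of it).
The state is a dict: "time_s": time; "qpos": joint angles; "joint_velocities": joint speeds; "effort": joint torques, N m; "tool_pos": TCP position; "tool_rot": TCP orientation; "force": force on the tool from outside, world axes, zero at the start; "wrist_torque": the same for the moment, N m; "grip_width": finger opening in m.
Only numpy, scipy, OpenCV 4.12 (cv2) and the standard library are available. Lean on these libraries where they do the work, as an engineer would, in place of code of your own. Each camera call takes 0.05 s, during which the arm holds its last target.

## Working session

There is one attempt and no reset: what is moved stays moved. The work goes in short steps, Python scripts to look and compute and a tool call to move; the robot and the scene stay as the last step left them, time stands still between calls to the robot, and variables do not carry over. Pictures are saved under pics/ and viewed, and the job is handed in when it is done.

Besides the shell and the picture viewer there is one more tool, called after "Call:" as name(argument=value, ...) on one line, values as JSON. servo_tool: Moves the arm, as the interface text tells. Its arguments: {"type":"object","properties":{"rows":{"type":"array"},"force":{"type":"number"}},"required":["rows"]}

```bash
mkdir -p pics; ls
cat > h.py <<'E'
from cell import *
import numpy as np, cv2
def w(p,u,v,z=None):
    K=p["intrinsics"];T=p["cam_to_world"]
    z=p["range_z"][v,u] if z is None else z
    c=np.array([(u-K[0,2])*z/K[0,0],(v-K[1,2])*z/K[1,1],z])
    return T[:3,:3]@c+T[:3,3]
def cloud(p,m):
    K=p["intrinsics"];T=p["cam_to_world"]
    v,u=np.nonzero(m&(p["range_z"]>0)); z=p["range_z"][v,u]
    c=np.stack([(u-K[0,2])*z/K[0,0],(v-K[1,2])*z/K[1,1],z])
    return (T[:3,:3]@c).T+T[:3,3],u,v
E
python3 - <<'E'
from h import *
import pickle
o=get_obs(); print(o); print(finger_overhang)
for n in ("side","top"):
    p=read_camera(n); cv2.imwrite(f"pics/{n}0.png",p["frame"]); pickle.dump(p,open(f"{n}0.pkl","wb"))
    print(n,p["intrinsics"],p["cam_to_world"])
    for k in ("cyl_mid","beaker_mid","peg_root"):
        try:
            for r in cut_out(k,p): 
                print(k,r["score"],r["extent"])
                c,u,v=cloud(p,r["pixels"]); print(len(c),np.round(np.percentile(c,[5,50,95],axis=0),3).tolist())
        except Exception as e: print(k,e)
E
```

```text
pics
{'time_s': 0.0, 'qpos': array([-64.62415476,  18.43730216,  -4.01623546,  83.17558758,
         1.29374019,  78.54139103,  -3.26058141]), 'joint_velocities': array([-0.03445746,  0.0472028 , -0.04030388, -0.04961519,  0.05441212,
        0.09307336, -0.01040051]), 'effort': array([-5.30077068e-04, -4.91278625e+01, -4.04010219e-01, -3.12536681e+01,
       -6.37335679e-02,  4.35391255e-02,  1.71747201e-04]), 'tool_pos': array([0.27005831, 0.59064623, 0.23247551]), 'tool_rot': array([-177.6881497 ,   89.89080883, -112.25439503]), 'force': array([ 0.30574382, -0.33672874, -0.03609197]), 'wrist_torque': array([ 0.04950349, -0.00853597,  0.02007454]), 'grip_width': 0.08709532697942918}
0.011
side [[444.85878117   0.         319.09211288]
 [  0.         444.85878117 204.96556872]
 [  0.           0.           1.        ]] [[-0.94710378 -0.2231427   0.23065509  0.36185301]
 [-0.32039489  0.61604587 -0.71960725  0.78087992]
 [ 0.01848099 -0.75544346 -0.65495315  0.64718919]
 [ 0.          0.          0.          1.        ]]
cyl_mid 0.93 [327.6, 191.2, 92.2, 44.9]
1129 [[0.485, 0.049, 0.
[... 259 characters left out ...]
0.493, 0.299, 0.135]]
top [[511.86038146   0.         318.52500186]
 [  0.         511.86038146 195.75136445]
 [  0.           0.           1.        ]] [[ 0.04332353 -0.9773475   0.20715919  0.37496106]
 [-0.99905226 -0.04325336  0.00487018  0.17098526]
 [ 0.00420047 -0.20717385 -0.97829512  1.06177792]
 [ 0.          0.          0.          1.        ]]
cyl_mid 0.96 [380.0, 205.2, 25.7, 92.0]
1266 [[0.49, 0.046, 0.018], [0.586, 0.061, 0.031], [0.668, 0.074, 0.052]]
beaker_mid 0.61 [303.0, 142.7, 25.2, 33.4]
679 [[0.676, 0.191, 0.003], [0.71, 0.212, 0.032], [0.724, 0.233, 0.07]]
peg_root 0.9 [259.7, 257.9, 26.6, 52.3]
319 [[0.421, 0.266, 0.062], [0.439, 0.284, 0.081], [0.488, 0.297, 0.134]]
```

Run:
```python
from h import *
for n,(x,y,ww,hh) in dict(side=(200,140,240,180),top=(200,100,240,200)).items():
    f=cv2.imread(f"pics/{n}0.png")[y:y+hh,x:x+ww]; cv2.imwrite(f"pics/{n}0z.png",cv2.resize(f,None,fx=3,fy=3,interpolation=cv2.INTER_CUBIC))
```

```text
(no output)
```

View pics/side0.png

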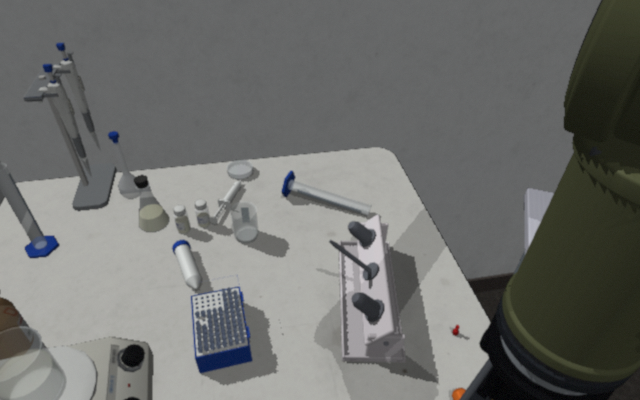

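View pics/top0.png

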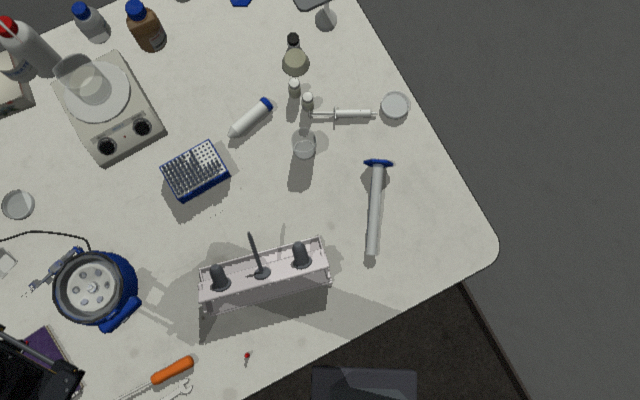

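```bash
ls pics
```

```text
side0.png
side0z.png
top0.png
top0z.png
```

View pics/side0z.png

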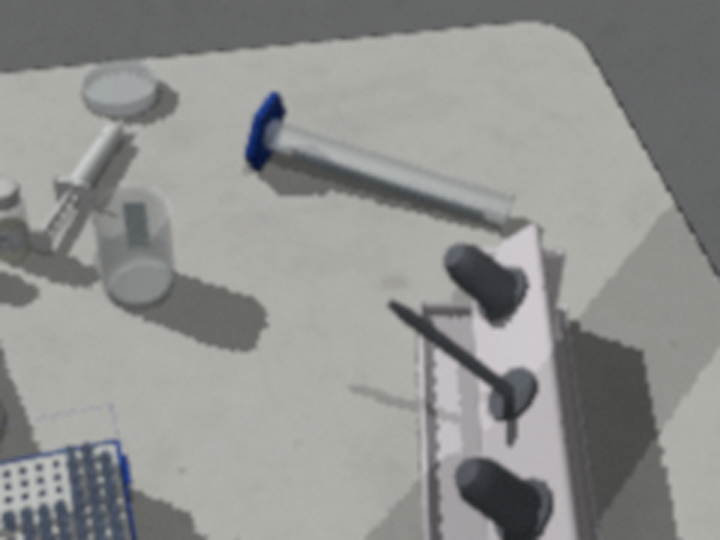

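View pics/top0z.png

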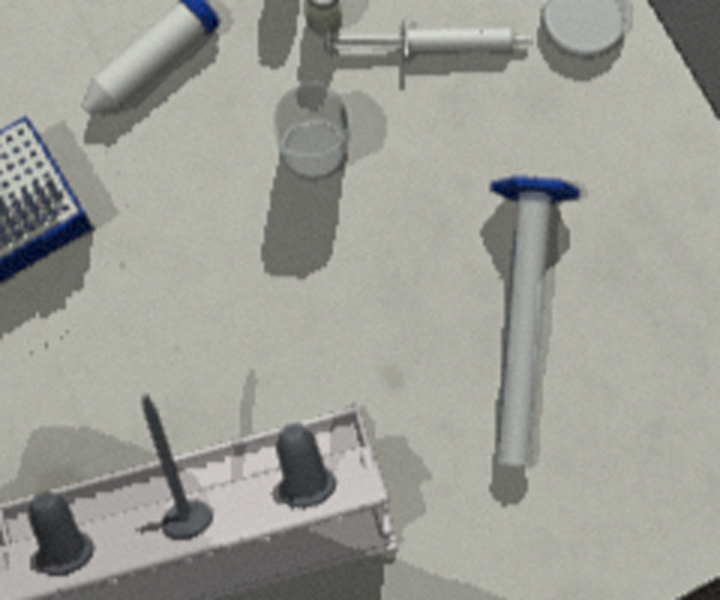

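Run:
```python
from h import *
import pickle
for n in ("side","top"):
    p=pickle.load(open(f"{n}0.pkl","rb"))
    # rack region cloud
    c,u,v=cloud(p,np.ones((400,640),bool))
    m=(c[:,0]>.33)&(c[:,0]<.56)&(c[:,1]>.14)&(c[:,1]<.42)&(c[:,2]>.004)&(c[:,2]<.2)
    d=c[m]; np.save(f"rack_{n}.npy",d)
    print(n,len(d),np.round(np.percentile(d,[1,25,50,75,99],axis=0),3).tolist())
    hi=d[d[:,2]>.1]; print(len(hi)); print(np.round(hi[np.argsort(-hi[:,2])][:40:2],3).tolist())
    m=(c[:,0]>.46)&(c[:,0]<.75)&(c[:,1]>0.0)&(c[:,1]<.13)&(c[:,2]>.006)&(c[:,2]<.2)
    d=c[m]; np.save(f"cyl_{n}.npy",d)
    for x0 in np.arange(.46,.7,.02):
        s=d[(d[:,0]>=x0)&(d[:,0]<x0+.02)]
        if len(s): print(round(x0,2),len(s),np.round([s[:,1].min(),np.median(s[:,1]),s[:,1].max(),np.percentile(s[:,2],50),s[:,2].max()],3), np.round([s[:,0].min(),s[:,0].max()],3))
```

```text
side 6976 [[0.35, 0.152, 0.004], [0.395, 0.241, 0.011], [0.421, 0.314, 0.06], [0.447, 0.374, 0.081], [0.497, 0.407, 0.123]]
373
[[0.494, 0.301, 0.143], [0.495, 0.298, 0.142], [0.496, 0.3, 0.141], [0.495, 0.3, 0.14], [0.494, 0.297, 0.14], [0.49, 0.297, 0.139], [0.494, 0.298, 0.138], [0.492, 0.302, 0.138], [0.492, 0.299, 0.137], [0.491, 0.3, 0.136], [0.487, 0.296, 0.136], [0.485, 0.297, 0.136], [0.486, 0.299, 0.135], [0.488, 0.298, 0.135], [0.489, 0.302, 0.135], [0.49, 0.299, 0.134], [0.493, 0.3, 0.134], [0.484, 0.296, 0.133], [0.484, 0.294, 0.133], [0.486, 0.3, 0.132]]
0.46 19 [0.05  0.066 0.077 0.021 0.028] [0.477 0.48 ]
0.48 104 [0.055 0.071 0.077 0.023 0.029] [0.48 0.5 ]
0.5 102 [0.055 0.07  0.075 0.024 0.032] [0.5  0.52]
0.52 103 [0.052 0.069 0.074 0.025 0.032] [0.52 0.54]
0.54 101 [0.052 0.068 0.075 0.028 0.033] [0.54 0.56]
0.56 98 [0.049 0.068 0.074 0.029 0.035] [0.56 0.58]
0.58 97 [0.052 0.066 0.072 0.03  0.037] [0.58 0.6 ]
0.6 93 [0.048 0.065 0.07  0.032 0.038] [0.6  0.62]
0.62 92 [0.048 0.064 0.071 0.033 0.04 ] [0.62  0.639]
0.64 92 [0.046 0.062 0.07  0.035 0.042] [0.64 0.66]
[... 570 characters left out ...]
0.294, 0.13], [0.484, 0.295, 0.129], [0.484, 0.299, 0.129]]
0.46 10 [0.051 0.06  0.069 0.024 0.029] [0.467 0.48 ]
0.48 121 [0.014 0.065 0.127 0.025 0.031] [0.48 0.5 ]
0.5 119 [0.051 0.064 0.091 0.026 0.032] [0.501 0.52 ]
0.52 117 [0.033 0.064 0.095 0.028 0.034] [0.52 0.54]
0.54 116 [0.008 0.061 0.112 0.029 0.036] [0.54 0.56]
0.56 116 [0.027 0.061 0.105 0.031 0.036] [0.56  0.579]
0.58 117 [0.042 0.06  0.072 0.032 0.038] [0.58 0.6 ]
0.6 117 [0.024 0.059 0.127 0.033 0.039] [0.6  0.62]
0.62 112 [0.045 0.057 0.069 0.035 0.041] [0.62 0.64]
0.64 108 [0.044 0.058 0.124 0.037 0.044] [0.64 0.66]
0.66 206 [0.009 0.057 0.099 0.041 0.059] [0.66  0.678]
0.68 5 [0.053 0.091 0.106 0.006 0.008] [0.683 0.696]
```

Run:
```python
from h import *
from scipy.optimize import least_squares
from scipy.spatial.transform import Rotation as Ro
o=get_obs()
M=Ro.from_euler('xyz',o['tool_rot'],degrees=True).as_matrix(); print("tool x,y,z cols\n",np.round(M,3))
# cylinder fit
for n in("side","top"):
    d=np.load(f"cyl_{n}.npy"); d=d[(d[:,0]<.655)&(d[:,0]>.482)&(d[:,1]<.09)&(d[:,1]>.035)&(d[:,2]>.01)]
    def f(q):
        p=np.array([.57,q[0],q[1]]); a=np.array([1,q[2],q[3]]); a/=np.linalg.norm(a)
        r=d-p; r-=np.outer(r@a,a); return np.linalg.norm(r,axis=1)-.0135
    s=least_squares(f,[.061,.02,0,.07],loss='soft_l1',f_scale=.001); q=s.x
    print("cyl",n,np.round(q,4),"yaw",np.degrees(np.arctan(q[2])),"slope",np.degrees(np.arctan(q[3])),"rms",np.sqrt(np.mean(f(q)**2)))
# peg: fit line to points
for n in("side","top"):
    c=np.load(f"rack_{n}.npy")
    # candidate points near guessed line
    a=np.array([.065,.017,.068]);a/=np.linalg.norm(a); tip=np.array([.494,.300,.14])
    for it in range(4):
        r=c-tip; t=r@a; rad=np.linalg.norm(r-np.outer(t,a),axis=1)
        s=c[(t>-.075)&(t<-.008)&(rad<.01)]
        def f(q):
            p=np.array([.47,q[0],q[1]]); b=np.array([1,q[2],q[3]]);b/=np.linalg.norm(b)
            rr=s-p; rr-=np.outer(rr@b,b); return np.linalg.norm(rr,axis=1)-.004
        z=least_squares(f,[.293,.116,a[1]/a[0],a[2]/a[0]],loss='soft_l1',f_scale=.001).x
        a=np.array([1,z[2],z[3]]);a/=np.linalg.norm(a); p=np.array([.47,z[0],z[1]]); tip=p+a*((tip-p)@a)
    r=c-p; t=r@a; rad=np.linalg.norm(r-np.outer(t,a),axis=1)
    tt=t[(rad<.006)]; 
    print("peg",n,len(s),np.round(p,4),np.round(a,3),"yaw",np.degrees(np.arctan2(a[1],a[0])),"el",np.degrees(np.arcsin(a[2])),"tip",np.round(p+a*np.percentile(tt,99.5),4))
    ring=t[(rad>.008)&(rad<.015)]; h=np.histogram(ring,bins=np.arange(-.12,.05,.005)); print([(round(float(b),3),int(k)) for k,b in zip(*h) if k])
    print("root from tip", np.round(p+a*(np.percentile(tt,99.5)-.1),4), "root from collar",np.round(p+a*np.median(ring),4))
```

```text
tool x,y,z cols
 [[-0.    -0.909  0.416]
 [-0.     0.416  0.909]
 [-1.    -0.    -0.   ]]
cyl side [ 0.057   0.0197 -0.0505  0.0749] yaw -2.891144481048203 slope 4.283724873122364 rms 0.0014814021278272554
cyl top [ 0.06    0.0189 -0.0516  0.0741] yaw -2.9562528296464974 slope 4.235863515124698 rms 0.0016073981383382945
peg side 167 [0.47   0.2905 0.1128] [0.678 0.225 0.7  ] yaw 18.345094554276315 el 44.394476435557195 tip [0.4974 0.2996 0.141 ]
[(-0.07, 1), (-0.065, 37), (-0.06, 59)]
root from tip [0.4296 0.2771 0.0711] root from collar [0.4292 0.277  0.0707]
peg top 126 [0.47   0.2913 0.1111] [0.681 0.217 0.699] yaw 17.658793080836286 el 44.37196784242592 tip [0.4984 0.3004 0.1403]
[(-0.065, 5), (-0.06, 82)]
root from tip [0.4303 0.2787 0.0704] root from collar [0.4303 0.2787 0.0704]
```

Call:
servo_tool(rows=[300,-532,0,21.7,0,300,-532,0,21.7,0,300,-532,0,21.7,0,300,-532,0,21.7,0,300,-532,0,21.7,0,300,-532,0,21.7,0,300,-532,0,21.7,0,300,-532,0,21.7,0,300,-532,0,21.7,0,300,-532,0,21.7,0])

```text
time_s: 1.23
tool_pos: [0.475, 0.2275, 0.2341]
tool_rot: [-45.5, 89.9, 41.6]
force: [0.6, 1.1, -0.3]
grip_width: 0.0873
```

Call:
servo_tool(rows=[95,-169,-80,0,0,95,-169,-80,0,0,95,-169,-80,0,0,95,-169,-80,0,0,95,-169,-80,0,0,95,-169,-80,0,0,95,-169,-80,0,0])

```text
time_s: 1.82
tool_pos: [0.5693, 0.0568, 0.1523]
tool_rot: [131.7, 89.8, -141.5]
force: [-0.2, 0.9, -0.8]
grip_width: 0.0865
```

Run:
```python
from h import *
from scipy.spatial.transform import Rotation as Ro
o=get_obs();print(o['tool_pos'],o['qpos']);M=Ro.from_euler('xyz',o['tool_rot'],degrees=True).as_matrix(); print(np.round(M,3))
p=read_camera("side");f=p["frame"][80:300,220:480]; cv2.imwrite("pics/s1.png",cv2.resize(f,None,fx=3,fy=2.7))
```

```text
[0.56929646 0.05683472 0.15234644] [-24.7621047   12.28433017  18.59912661 101.0056707   -4.12418031
  67.51629053  81.81944306]
[[-0.002 -0.998  0.056]
 [-0.002  0.056  0.998]
 [-1.     0.002 -0.002]]
```

View pics/s1.png

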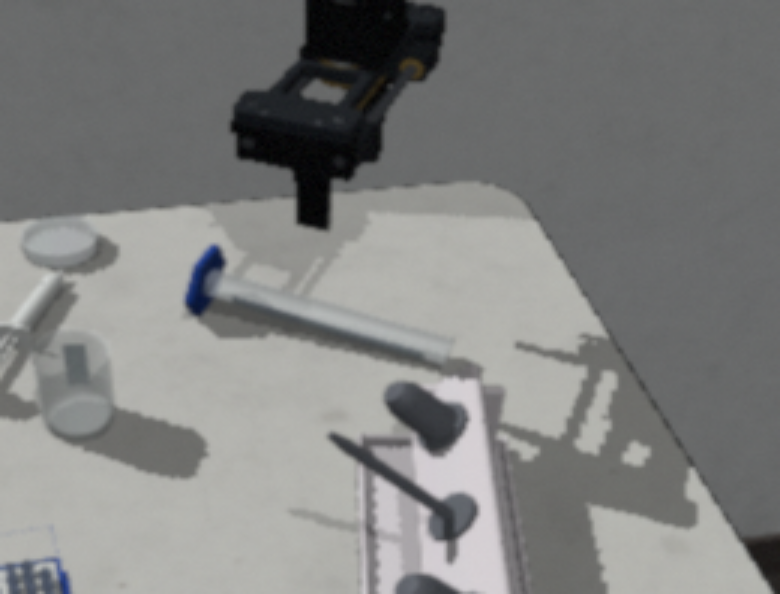

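Call:
servo_tool(rows=[0.5,1.5,-40,0,0,0.5,1.5,-80,0,0,0.5,1.5,-115,0,0,0.5,1.5,-136,0,0,0.5,1.5,-136,0,0,0.5,1.5,-136,0,0.6,0.5,1.5,-136,0,1,0.5,1.5,-136,0,1,0.5,1.5,-136,0,1,0.5,1.5,-136,0,1], force=15)

```text
time_s: 2.7
tool_pos: [0.5707, 0.0622, 0.0191]
tool_rot: [-66.6, 89.9, 20.5]
force: [0.1, 0.8, -0.3]
grip_width: 0.0613
```

Call:
servo_tool(rows=[0,0,0,0,1,0,0,0,0,1,0,0,0,0,1,0,0,0,0,1,0,0,0,0,1,0,0,0,0,1])

```text
time_s: 3.2
tool_pos: [0.5697, 0.0618, 0.0175]
tool_rot: [102.3, 90.0, -170.6]
force: [-0.1, 0.4, 0.5]
grip_width: 0.0246
```

Call:
servo_tool(rows=[0,0,0,0,1,0,0,20,0,1,0,0,45,0,1,0,0,80,0,1,0,0,115,0,1,0,0,150,0,1,0,0,160,0,1,0,0,160,0,1,0,0,160,0,1])

```text
time_s: 3.95
tool_pos: [0.5696, 0.0619, 0.1772]
tool_rot: [8.8, 90.0, 96.0]
force: [0.3, -0.2, -1.6]
grip_width: 0.0249
```

Run:
```python
from h import *
o=get_obs();print(o['tool_pos'],o['grip_width'],o['force'])
p=read_camera("side");f=p["frame"][80:300,220:480]; cv2.imwrite("pics/s2.png",cv2.resize(f,None,fx=3,fy=2.7))
```

```text
[0.56961256 0.06194838 0.17716328] 0.024891239669326402 [ 0.2632428  -0.23952457 -1.59460602]
```

View pics/s2.png

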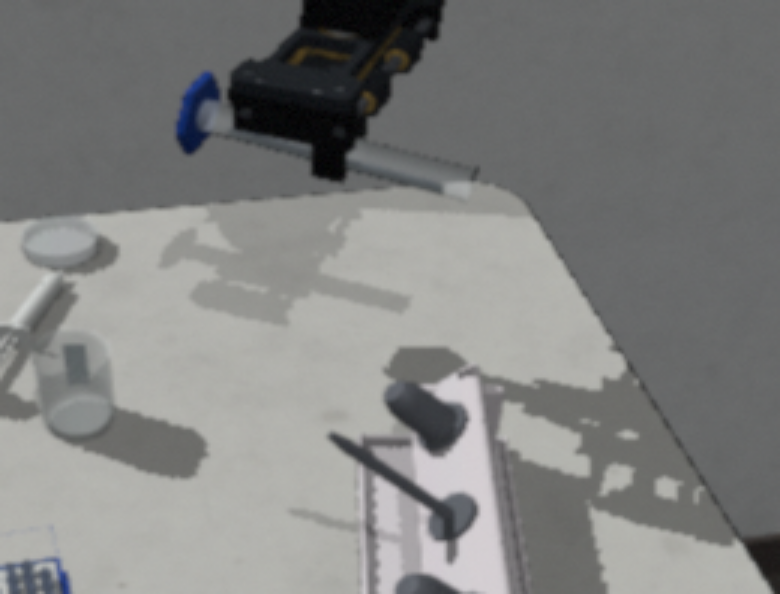

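Call:
servo_tool(rows=[25,30,10,5,1,45,65,10,10,1,48,100,10,15,1,48,140,10,21,1,48,180,5,21,1,48.5,220,-5,21,1,48.5,255,-20,21,1,48.5,277.5,-35,21,1,48.5,277.5,-35,21,1,48.5,277.5,-35,21,1])

```text
time_s: 4.83
tool_pos: [0.6151, 0.3406, 0.1374]
tool_rot: [98.6, 89.5, -153.1]
force: [0.6, -1.0, -0.1]
grip_width: 0.0247
```

```bash
cat > look.py <<'E'
from h import *
import sys,pickle
from scipy.spatial.transform import Rotation as Ro
k=sys.argv[1]
o=get_obs();print(np.round(o['tool_pos'],4),round(o['grip_width'],4),np.round(o['force'],2),o['time_s'])
M=Ro.from_euler('xyz',o['tool_rot'],degrees=True).as_matrix(); print(np.round(M[:,2],3), np.round(M[:,0],3))
for n,(x,y) in dict(side=(200,80),top=(180,110)).items():
    p=read_camera(n);pickle.dump(p,open(f"{n}_{k}.pkl","wb"))
    f=p["frame"][y:y+200,x:x+240]; cv2.imwrite(f"pics/{n}_{k}.png",cv2.resize(f,None,fx=3,fy=3,interpolation=cv2.INTER_CUBIC))
    for r in cut_out("cyl_mid",p)[:1]:
        m=r["pixels"]; c,u,v=cloud(p,m); 
        fr=p["frame"][v,u].astype(int)
        np.save(f"cyl_{n}_{k}.npy",np.c_[c,fr,u,v]); print(n,r["score"],r["extent"],len(c))
E
python3 look.py a
```

```text
[0.6151 0.3406 0.1374] 0.0247 [ 0.59 -1.03 -0.09] 4.8333
[-0.315  0.949 -0.001] [-0.007 -0.004 -1.   ]
side 0.67 [245.6, 232.8, 129.8, 36.6] 1241
```

View pics/side_a.png

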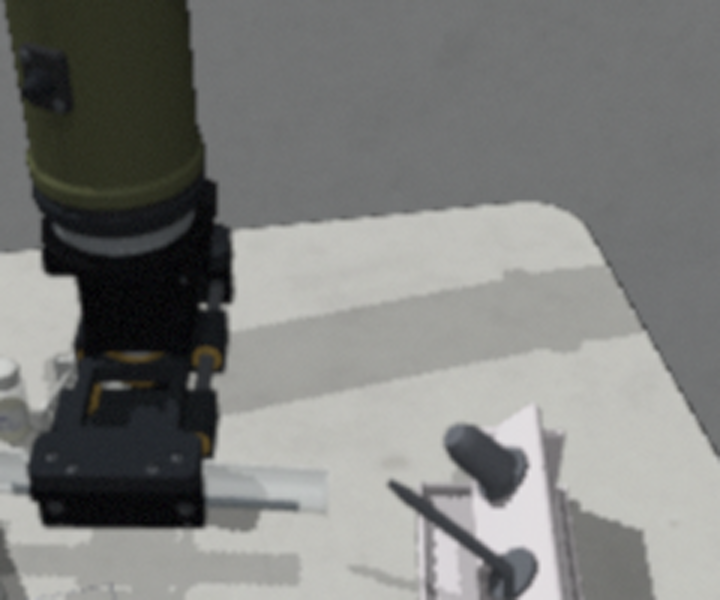

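View pics/top_a.png

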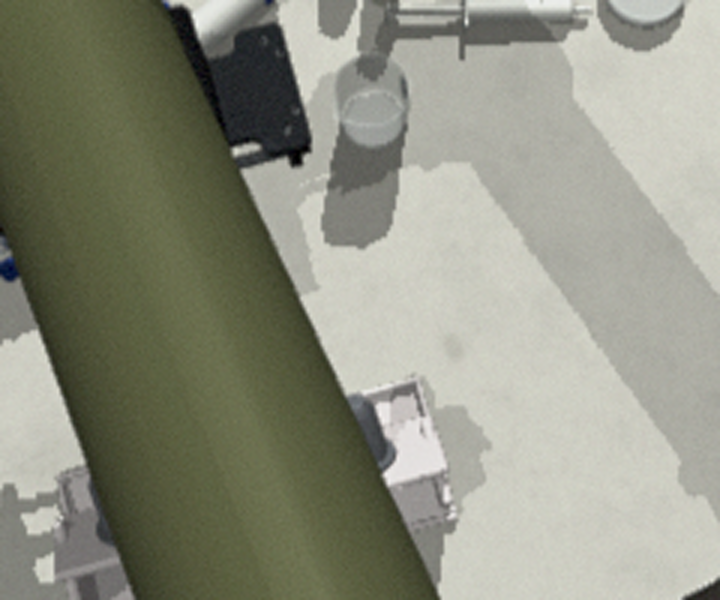

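```bash
cat > fit.py <<'E'
from h import *
import sys,pickle
from scipy.optimize import least_squares
k,u0,u1,v0,v1=sys.argv[1],*map(int,sys.argv[2:6])
th0=float(sys.argv[6]) if len(sys.argv)>6 else 4
p=pickle.load(open(f"side_{k}.pkl","rb"))
m=np.zeros((400,640),bool); m[v0:v1,u0:u1]=1
c,u,v=cloud(p,m)
g=get_obs()['tool_pos']
y=np.radians(18); e=np.radians(th0)
a0=np.array([np.cos(e)*np.cos(y),np.cos(e)*np.sin(y),np.sin(e)])
def dist(p0,a):
    r=c-p0; return np.linalg.norm(r-np.outer(r@a,a),axis=1)
A=lambda q:np.array([np.cos(q[3])*np.cos(q[2]),np.cos(q[3])*np.sin(q[2]),np.sin(q[3])])
P=lambda q:g+np.array([-np.sin(y)*q[0],np.cos(y)*q[0],q[1]])
q=np.array([0,.002,y,e])
for lim in(.025,.015,.006,.004):
    sel=np.abs(dist(P(q),A(q))-.0135)<lim
    rr=(c-P(q))@A(q); sel&=(rr<-.012)&(rr>-.11)
    cs=c[sel]
    def f(q):
        r=cs-P(q);a=A(q);r=r-np.outer(r@a,a); return np.linalg.norm(r,axis=1)-.0135
    q=least_squares(f,q,loss='soft_l1',f_scale=.001).x
a=A(q); t=(cs-P(q))@a; 
print(len(cs),"off y,z",np.round(q[:2],4),"yaw,el",np.round(np.degrees(q[2:]),2),"rms",np.sqrt(np.mean(f(q)**2)),"t range",np.round(np.percentile(t,[0.5,2,98]),4))
print("mouth",np.round(P(q)+a*np.percentile(t,1),4),"axis",np.round(a,3))
np.save("ax.npy",np.r_[P(q),a])
E
python3 fit.py a 255 320 225 260
```

```text
628 off y,z [ 0.0024 -0.0036] yaw,el [18.35  3.28] rms 0.00106887389585633 t range [-0.0948 -0.094  -0.0314]
mouth [0.529  0.3096 0.1335] axis [0.948 0.314 0.057]
```

Call:
servo_tool(rows=[0,0,5,0,1,-10,-3,5,0,1,-20,-6.5,5,0,1,-30,-10,5,0,1,-38,-12.4,5,0,1,-38,-12.4,5,0,1,-38,-12.4,5,0,1])

```text
time_s: 5.62
tool_pos: [0.5807, 0.3267, 0.1485]
tool_rot: [-70.8, 89.9, 37.3]
force: [0.8, -0.4, -1.1]
grip_width: 0.0244
```

```bash
python3 look.py b; python3 fit.py b 280 345 225 270
```

```text
[0.5807 0.3267 0.1485] 0.0244 [ 0.75 -0.41 -1.07] 5.6167
[-0.311  0.951  0.001] [ 0.001  0.001 -1.   ]
side 0.77 [269.4, 227.8, 128.4, 38.4] 1293
607 off y,z [-0.0027  0.0025] yaw,el [17.95  3.94] rms 0.0011415086546754983 t range [-0.1067 -0.103  -0.0351]
mouth [0.481  0.2918 0.1429] axis [0.949 0.307 0.069]
```

View pics/side_b.png

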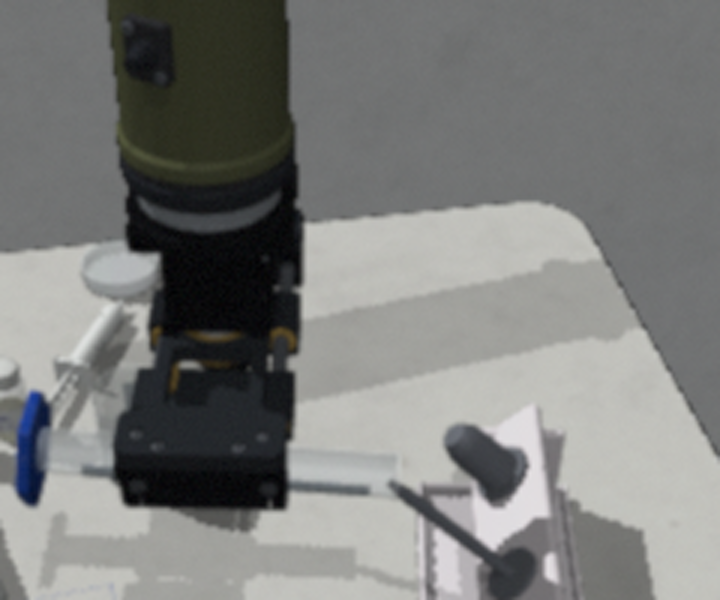

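Run:
```python
from h import *
import pickle
p=pickle.load(open("side_b.pkl","rb")); f=p["frame"][220:290,290:380]; cv2.imwrite("pics/zb.png",cv2.resize(f,None,fx=8,fy=8,interpolation=cv2.INTER_CUBIC))
K=p["intrinsics"];T=np.linalg.inv(p["cam_to_world"])
def pr(X): c=T[:3,:3]@X+T[:3,3]; return K[:2,:2].diagonal()*c[:2]/c[2]+K[:2,2]
for z in ([.4974,.2996,.141],[.4898,.2944,.1435],[.4898,.2944,.1435-.0095],[.4898,.2944,.1435+.0095],[.4898,.2944,.13],[.43,.278,.0707]): print(z,(pr(np.array(z))-[290,220])*8)
for v in range(236,248,1): print(v,np.round(p["range_z"][v,325:345],3))
```

```text
[0.4974, 0.2996, 0.141] [315.38267348 159.06572504]
[0.4898, 0.2944, 0.1435] [360.03706036 141.8915467 ]
[0.4898, 0.2944, 0.13399999999999998] [358.05732693 175.29903548]
[0.4898, 0.2944, 0.153] [362.05182511 107.89291338]
[0.4898, 0.2944, 0.13] [357.23401547 189.19220321]
[0.43, 0.278, 0.0707] [637.66892012 400.48306867]
236 [0.696 0.695 0.695 0.692 0.695 0.697 0.695 0.696 0.695 0.915 0.917 0.913
 0.914 0.914 0.912 0.913 0.915 0.916 0.911 0.91 ]
237 [0.695 0.697 0.697 0.695 0.693 0.695 0.694 0.694 0.694 0.91  0.913 0.912
 0.911 0.913 0.913 0.913 0.912 0.913 0.913 0.913]
238 [0.696 0.696 0.695 0.695 0.695 0.694 0.698 0.696 0.692 0.913 0.907 0.911
 0.911 0.908 0.911 0.91  0.911 0.91  0.914 0.908]
239 [0.694 0.697 0.696 0.697 0.697 0.697 0.693 0.695 0.692 0.908 0.909 0.907
 0.907 0.908 0.908 0.909 0.907 0.907 0.904 0.906]
240 [0.696 0.695 0.697 0.697 0.696 0.696 0.695 0.694 0.695 0.905 0.906 0.908
 0.906 0.906 0.903 0.89  0.904 0.891 0.885 0.889]
241 [0.695 0.696 0.695 0.694 0.696 0.697 0.698 0.696 0.71  0.711 0.714 0.904
 0.903 0.903 0.89  0.886 0.889 0.89  0.889 0.889]
242 [0.697 0.697 0.698 0.697 0.699 0.696 0.695 0.696 0.711 0.71  0.711 0.712
 0.902 0.899 0.889 0.883 0.885 0.889 0.892 0.89 ]
243 [0.7   0.698 0.699 0.699 0.698 0.698 0.699 0.699 0.71  0.711 0.712 0.712
 0.712 0.718 0.885 0.883 0.887 0.89  0.891 0.89 ]
244 [0.701 0.701 0.702 0.7   0.7   0.699 0.697 0.699 0.712 0.712 0.713 0.711
 0.715 0.714 0.715 0.879 0.88  0.891 0.892 0.89 ]
245 [0.893 0.896 0.894 0.894 0.895 0.704 0.702 0.702 0.714 0.711 0.713 0.712
 0.713 0.715 0.716 0.714 0.878 0.891 0.887 0.887]
246 [0.895 0.897 0.893 0.891 0.892 0.89  0.893 0.703 0.893 0.716 0.714 0.714
 0.713 0.714 0.717 0.716 0.716 0.721 0.886 0.888]
247 [0.889 0.891 0.888 0.891 0.89  0.889 0.89  0.891 0.892 0.891 0.891 0.717
 0.714 0.715 0.715 0.717 0.714 0.719 0.72  0.888]
```

View pics/zb.png

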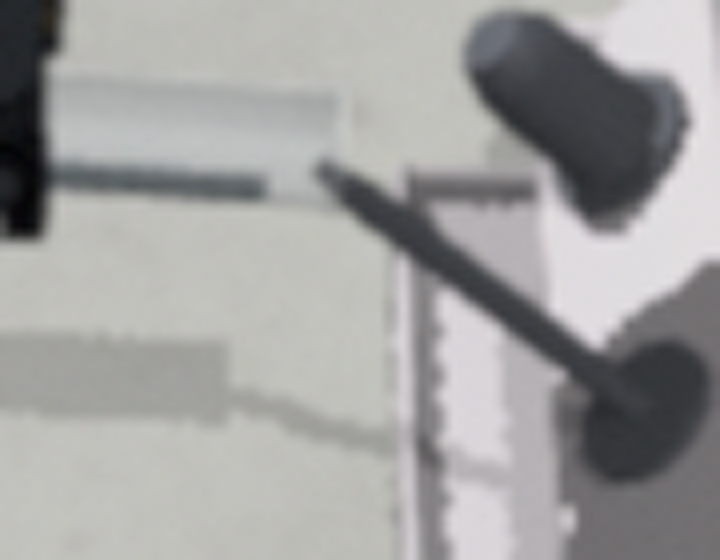

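Call:
servo_tool(rows=[0,0,-5,0,1,0,0,-8,0,1,0,0,-8,0,1,-4,-1,-8,0,1,-8,-2.5,-8,0,1,-8,-2.5,-8,0,1,-8,-2.5,-8,0,1])

```text
time_s: 6.4
tool_pos: [0.5721, 0.3244, 0.1398]
tool_rot: [-56.6, 90.0, 51.5]
force: [0.5, 0.4, -0.9]
grip_width: 0.0247
```

```bash
python3 look.py c; python3 fit.py c 285 340 225 270;  python3 - <<'E'
from h import *
import pickle
p=pickle.load(open("side_c.pkl","rb")); f=p["frame"][220:290,290:380]; cv2.imwrite("pics/zc.png",cv2.resize(f,None,fx=8,fy=8,interpolation=cv2.INTER_CUBIC))
E
```

```text
[0.5721 0.3244 0.1398] 0.0247 [ 0.52  0.45 -0.93] 6.4
[-0.311  0.95   0.   ] [ 0.  0. -1.]
side 0.62 [275.1, 230.9, 126.2, 34.3] 1232
547 off y,z [-0.0028  0.0014] yaw,el [17.57  4.19] rms 0.0011096657022765263 t range [-0.0926 -0.0917 -0.0372]
mouth [0.4855 0.2941 0.1344] axis [0.951 0.301 0.073]
```

View pics/zc.png

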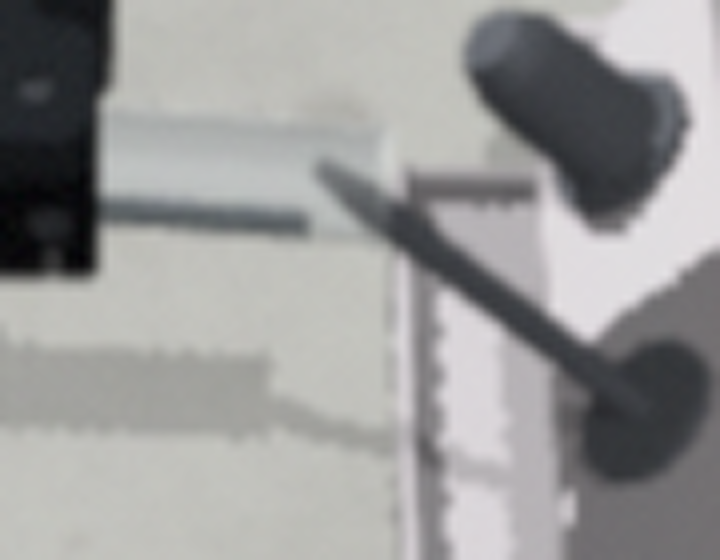

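Call:
servo_tool(rows=[0,0,5,0,1,-1,-0.3,9,0,1,-2,-0.6,14,0,1,-3.5,-1,19,0,1,-5,-1.6,24,0,1,-5,-1.6,24,0,1,-5,-1.6,24,0,1])

```text
time_s: 7.18
tool_pos: [0.5678, 0.3232, 0.1645]
tool_rot: [-72.4, 89.9, 35.7]
force: [0.7, 0.6, -1.2]
grip_width: 0.0246
```

```bash
python3 look.py d; python3 fit.py d 285 340 205 270 15;  python3 - <<'E'
from h import *
import pickle
p=pickle.load(open("side_d.pkl","rb")); f=p["frame"][200:270,270:360]; cv2.imwrite("pics/zd.png",cv2.resize(f,None,fx=8,fy=8,interpolation=cv2.INTER_CUBIC))
E
```

```text
[0.5678 0.3232 0.1645] 0.0246 [ 0.7   0.63 -1.17] 7.1833
[-0.311  0.95   0.001] [ 0.002  0.001 -1.   ]
side 0.73 [277.2, 217.8, 130.6, 60.7] 1200
529 off y,z [-0.0015  0.0023] yaw,el [18.76 18.46] rms 0.0010124982973374838 t range [-0.0967 -0.0907 -0.0355]
mouth [0.486  0.2937 0.137 ] axis [0.898 0.305 0.317]
```

View pics/side_d.png

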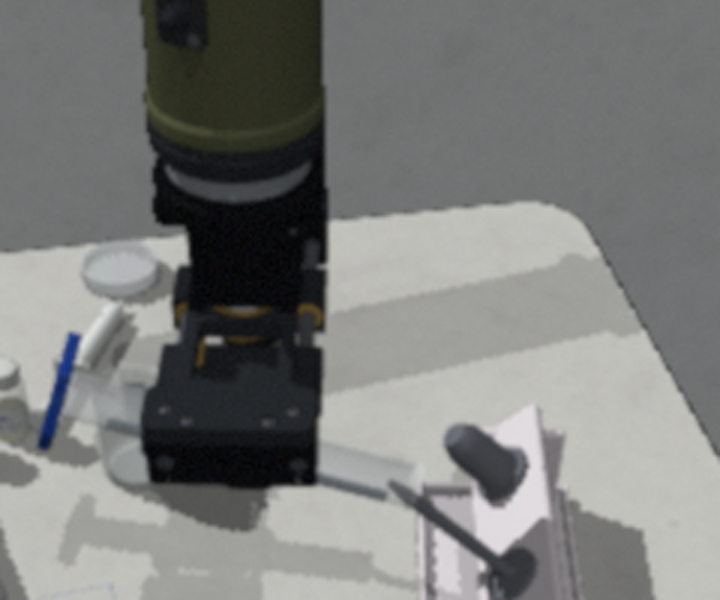

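Call:
servo_tool(rows=[-2,-1,5,0,1,-5,-2,10,0,1,-8,-3.5,15,0,1,-12,-4.5,19.5,0,1,-16,-6,21.5,0,1,-21,-7.5,23.5,0,1,-26,-8.5,25,0,1,-26,-8.5,25,0,1,-26,-8.5,25,0,1])

```text
time_s: 8.13
tool_pos: [0.5409, 0.3143, 0.1889]
tool_rot: [1.4, 90.0, 109.5]
force: [0.0, 0.8, -0.7]
grip_width: 0.0253
```

```bash
python3 look.py e; python3 fit.py e 300 350 205 270 42;  python3 - <<'E'
from h import *
import pickle
p=pickle.load(open("side_e.pkl","rb")); f=p["frame"][200:270,270:360]; cv2.imwrite("pics/ze.png",cv2.resize(f,None,fx=8,fy=8,interpolation=cv2.INTER_CUBIC))
E
```

```text
[0.5409 0.3143 0.1889] 0.0253 [ 0.03  0.85 -0.75] 8.1333
[-0.311  0.95   0.   ] [-0.  0. -1.]
side 0.98 [292.3, 206.2, 113.2, 92.5] 1334
512 off y,z [-0.0026  0.003 ] yaw,el [17.71 42.99] rms 0.0010353697503344332 t range [-0.1076 -0.0918 -0.0262]
mouth [0.4711 0.2891 0.1221] axis [0.697 0.223 0.682]
```

View pics/side_e.png

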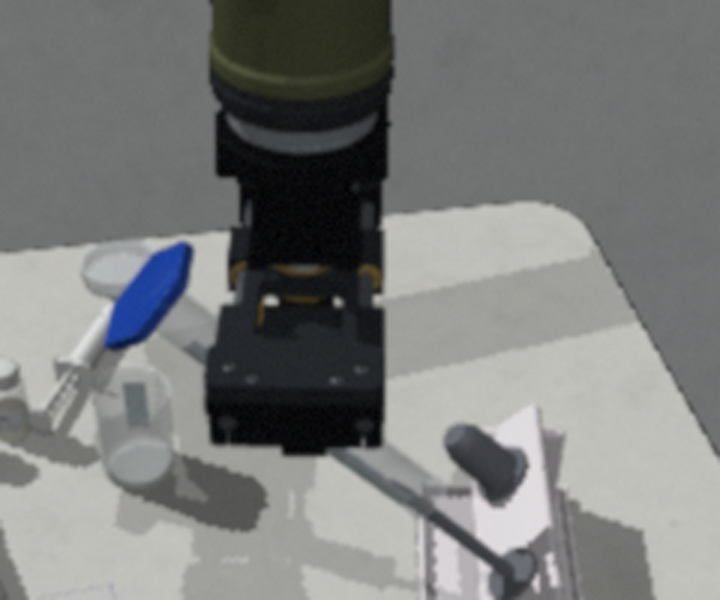

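View pics/ze.png

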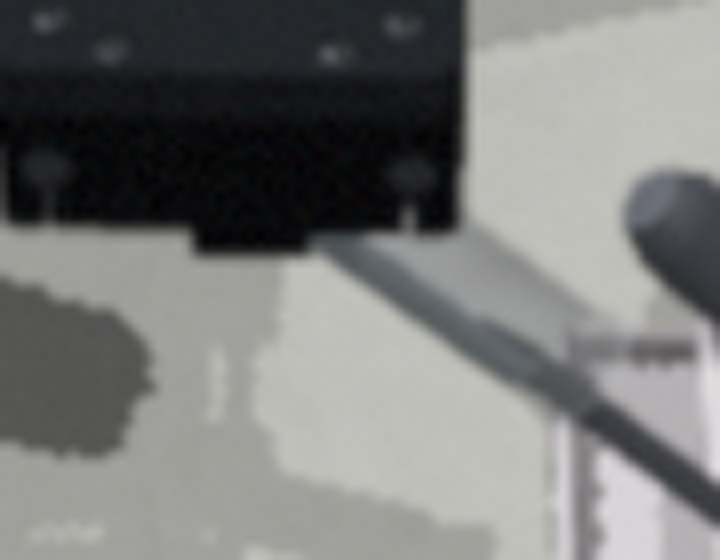

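Call:
servo_tool(rows=[2.5,3,-3.5,0,1,-3,1,-9,0,1,-9,-1,-15.5,0,1,-16,-3,-22.5,0,1,-23,-5,-29.5,0,1,-30,-7,-36.5,0,1,-35,-9,-41.5,0,1,-35,-9,-41.5,0,1])

```text
time_s: 9.0
tool_pos: [0.504, 0.3043, 0.1452]
tool_rot: [101.9, 89.8, -149.9]
force: [0.1, 0.2, -1.7]
grip_width: 0.0248
```

```bash
python3 look.py f; python3 fit.py f 325 375 225 275 43;  python3 - <<'E'
from h import *
import pickle
p=pickle.load(open("side_f.pkl","rb")); f=p["frame"][210:280,290:380]; cv2.imwrite("pics/zf.png",cv2.resize(f,None,fx=8,fy=8,interpolation=cv2.INTER_CUBIC))
E
```

```text
[0.504  0.3043 0.1452] 0.0248 [ 0.06  0.17 -1.74] 9.0
[-0.312  0.95  -0.001] [-0.004 -0.002 -1.   ]
side 0.78 [316.1, 226.7, 111.7, 88.8] 1368
350 off y,z [-0.0029  0.0053] yaw,el [18.08 43.76] rms 0.0009285735758723587 t range [-0.0976 -0.097  -0.0428]
mouth [0.441  0.2809 0.0855] axis [0.687 0.224 0.692]
```

View pics/zf.png

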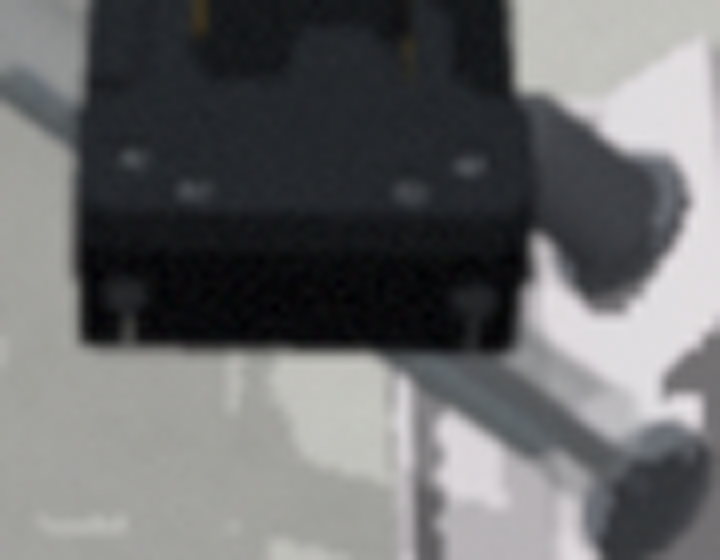

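View pics/side_f.png

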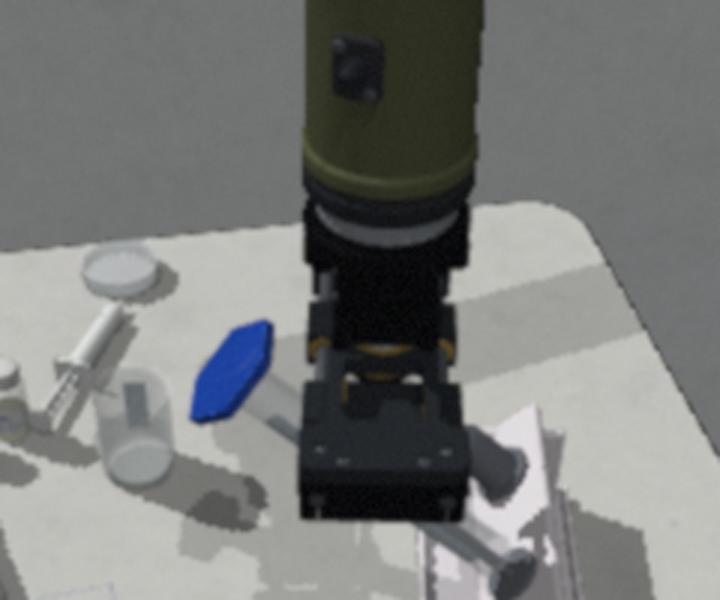

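Call:
servo_tool(rows=[-4,-1.3,-4,0,1,-8,-2.6,-8,0,1,-11,-3.5,-11.5,0,1,-13,-4.3,-13.5,0,1,-15,-5,-15.5,0,1,-15,-5,-15.5,0,1,-15,-5,-15.5,0,1])

```text
time_s: 9.78
tool_pos: [0.4916, 0.3004, 0.132]
tool_rot: [-73.3, 89.9, 34.9]
force: [1.1, -0.9, -0.3]
grip_width: 0.0247
```

```bash
python3 look.py g; python3 fit.py g 335 385 235 285 43;  python3 - <<'E'
from h import *
import pickle
p=pickle.load(open("side_g.pkl","rb")); f=p["frame"][210:280,290:380]; cv2.imwrite("pics/zg.png",cv2.resize(f,None,fx=8,fy=8,interpolation=cv2.INTER_CUBIC))
E
```

```text
[0.4916 0.3004 0.132 ] 0.0247 [ 1.1  -0.85 -0.32] 9.7833
[-0.311  0.95   0.   ] [ 0.001  0.001 -1.   ]
side 0.93 [326.0, 233.9, 103.7, 84.8] 1211
415 off y,z [-0.0044  0.0003] yaw,el [15.67 41.43] rms 0.0014439339803132493 t range [-0.0965 -0.096  -0.0413]
mouth [0.4235 0.2768 0.0684] axis [0.722 0.202 0.662]
```

View pics/zg.png

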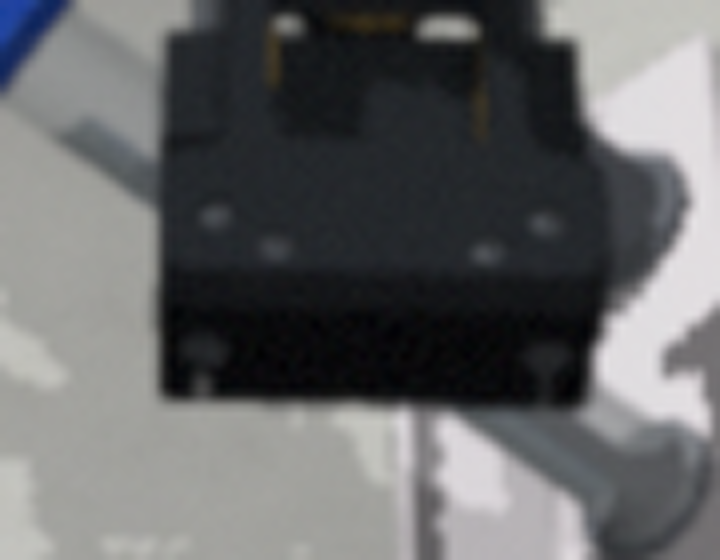

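Call:
servo_tool(rows=[-2,-0.6,-2,0,1,-4,-1.3,-4,0,1,-5.5,-1.8,-5.5,0,1,-5.5,-1.8,-5.5,0,1])

```text
time_s: 10.32
tool_pos: [0.4918, 0.3008, 0.1307]
tool_rot: [-80.3, 89.1, 27.8]
force: [8.3, 1.5, 10.9]
grip_width: 0.0249
```

```bash
python3 look.py i
python3 - <<'E'
from h import *
import pickle
p=pickle.load(open("side_i.pkl","rb")); f=p["frame"][210:280,290:380]; cv2.imwrite("pics/zi.png",cv2.resize(f,None,fx=8,fy=8,interpolation=cv2.INTER_CUBIC))
E
```

```text
[0.4918 0.3008 0.1307] 0.0249 [ 8.34  1.48 10.88] 10.3167
[-0.311  0.951  0.003] [ 0.014  0.007 -1.   ]
side 0.79 [323.7, 234.0, 107.8, 82.8] 1189
```

View pics/zi.png

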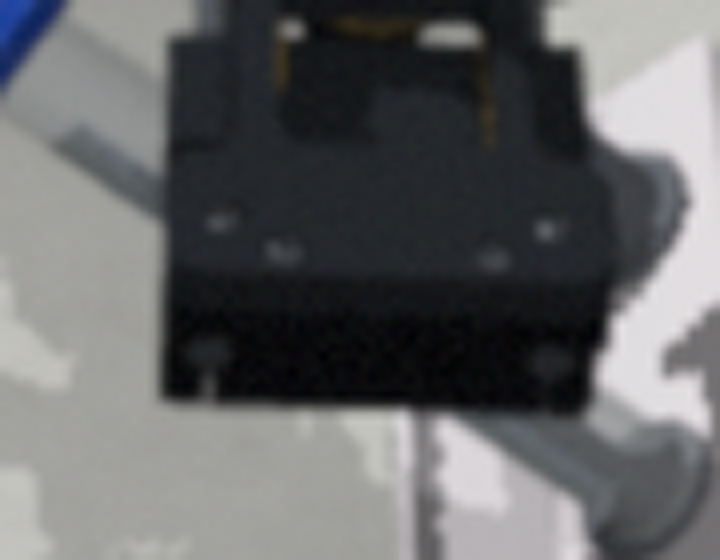

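Call:
servo_tool(rows=[3,1,3,0,1,4,1.3,4,0,1,4,1.3,4,0,0.8,4,1.3,4,0,0.5,4,1.3,4,0,0,4,1.3,4,0,0,4,1.3,4,0,0,4,1.3,4,0,0,4,1.3,4,0,0])

```text
time_s: 11.27
tool_pos: [0.4892, 0.2996, 0.1295]
tool_rot: [99.1, 89.9, -152.8]
force: [-0.1, 0.1, -0.7]
grip_width: 0.057
```

```bash
python3 look.py j
```

```text
[0.4892 0.2996 0.1295] 0.057 [-0.12  0.08 -0.71] 11.2667
[-0.311  0.95  -0.   ] [-0.001 -0.001 -1.   ]
side 0.96 [321.9, 236.1, 112.5, 79.8] 1331
top 0.54 [250.1, 178.6, 5.4, 6.5] 29
```

View pics/side_j.png

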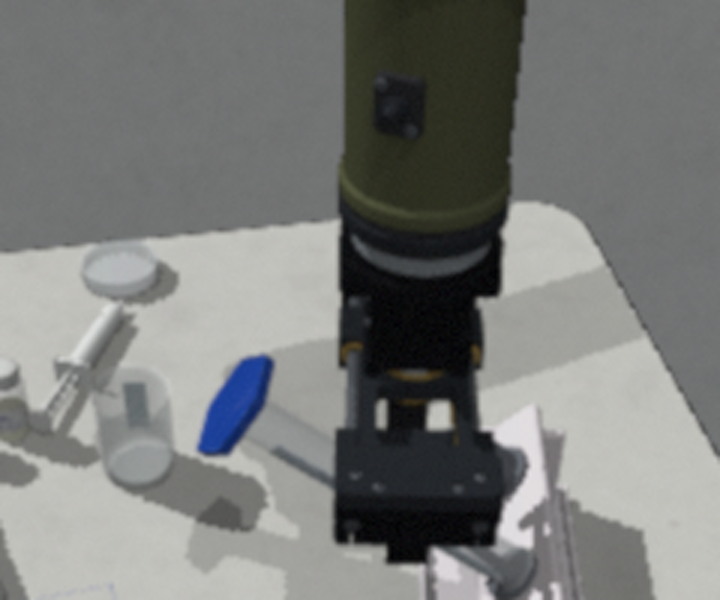

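Released and the tube stays on the peg. Open fully, then retreat straight up.

Call:
servo_tool(rows=[0,0,0,0,0,0,0,0,0,0,0,0,0,0,0,0,0,0,0,0,0,0,15,0,0,0,0,40,0,0,0,0,75,0,0,0,0,110,0,0,0,0,145,0,0,0,0,145,0,0])

```text
time_s: 12.3
tool_pos: [0.4928, 0.3016, 0.2834]
tool_rot: [-71.9, 89.2, 36.2]
force: [0.3, -0.2, 0.1]
grip_width: 0.0871
```

```bash
python3 look.py k
python3 - <<'E'
from h import *
import pickle
p=pickle.load(open("side_k.pkl","rb")); f=p["frame"][190:290,260:390]; cv2.imwrite("pics/zk.png",cv2.resize(f,None,fx=6,fy=6,interpolation=cv2.INTER_CUBIC))
E
```

```text
[0.4928 0.3016 0.2834] 0.0871 [ 0.25 -0.23  0.07] 12.3
[-0.311  0.95   0.004] [ 0.011  0.008 -1.   ]
side 0.81 [322.8, 234.3, 110.0, 78.8] 2104
```

View pics/zk.png

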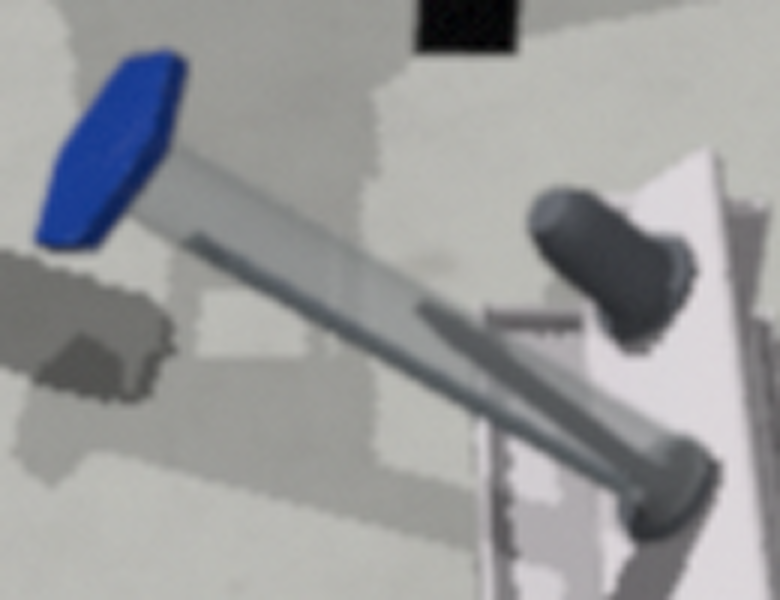

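View pics/side_k.png

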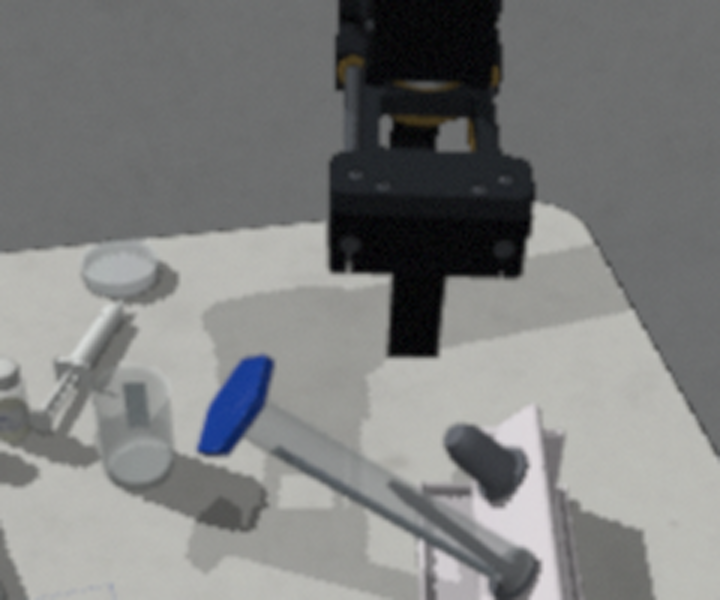

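Run:
```python
from h import *
from scipy.optimize import least_squares
p=read_camera("side"); r=cut_out("cyl_mid",p)[0]; c,u,v=cloud(p,r["pixels"])
b=p["frame"][v,u].astype(int); blue=(b[:,0]-b[:,2])>60
foot=c[blue]; print("foot",len(foot),np.round(np.median(foot,0),4))
t=c[~blue]
peg=np.array([.68,.221,.70]);peg/=np.linalg.norm(peg); root=np.array([.430,.278,.0707])
q=np.array([.505,.30,.15,.31,.65]) # x fixed? use point p0 & slopes per t along peg
A=lambda q:np.array([np.cos(q[4])*np.cos(q[3]),np.cos(q[4])*np.sin(q[3]),np.sin(q[4])])
for lim in(.03,.012,.005,.004):
    def ff(q,t):
        s=t-q[:3];a=A(q);return np.linalg.norm(s-np.outer(s@a,a),axis=1)-.0135
    rr=(t-root)@peg
    s=t[(np.abs(ff(q,t))<lim)&(rr>.015)&(rr<.17)]
    q=least_squares(lambda z:np.r_[ff(z,s),(z[0]-.505)],q,loss='soft_l1',f_scale=.001).x
a=A(q); print(len(s),"rms",np.sqrt(np.mean(ff(q,s)**2)),"yaw el",np.degrees(q[3:]),"angle to peg rad",np.arccos(a@peg))
fc=np.median((foot-q[:3])@a); mx=np.max((foot-q[:3])@a)
mouth=q[:3]+a*(mx-.195); print("mouth est",np.round(mouth,4),"dist root",np.linalg.norm(mouth-root), "foot end t from root",(q[:3]+a*mx-root)@peg)
for r in cut_out("beaker_mid",p)[:1]:
    cb,_,_=cloud(p,r["pixels"]); print(r["score"],r["extent"],np.round(np.median(cb,0),3))
o=get_obs();print(o['time_s'],o['joint_velocities'].round(2))
```

```text
foot 417 [0.5721 0.327  0.195 ]
1317 rms 0.0009657762501884609 yaw el [15.86515304 36.52121779] angle to peg rad 0.1402661813830295
mouth est [0.4278 0.278  0.0756] dist root 0.005345665676968568 foot end t from root 0.19499281250191652
0.92 [244.9, 223.6, 30.9, 44.4] [0.697 0.22  0.046]
12.65 [-0.01 -0.06  0.1  -0.35  0.08  0.01  0.07]
```

```bash
python3 -c "
from cell import *
print(sign_off())"
```

```text
the job is handed in; nothing more can be done
None
```

The measuring cylinder is on the slim peg, mouth down with its rim against the collar. It is released, and I handed the job in at about 12.7 s. No verdict is reported.

**What I did:** I gripped the tube about 93 mm from its mouth at 15 N and lifted it to about 0.18 m. The hand can only turn about the vertical, so I hooked the rim over the peg tip and moved the hand up in an arc. That pivoted the tube in the jaws to about 43°. I then slid it down the peg until the force rose to about 14 N against the collar. Finally I backed off slightly, opened the jaws and lifted the hand about 150 mm clear.

**Last checks (side camera):**

| Check | Measured | Limit |
|---|---|---|
| Mouth centre to foot of peg | about 5 mm | 16 mm |
| Tube axis to peg axis | about 0.14 rad | 0.2 rad |
| Beaker shift | none seen (within about 1 mm) | 40 mm |
| Force on the tool | about 0.3 N, hand clear | touching nothing |

- **Angle:** 0.14 rad is a little above the roughly 0.11 rad that the bore clearance should allow. I put the difference down to measurement error.
- **At rest:** I did not measure the cylinder's speed. It looked the same in pictures taken about 1 s apart after release.
- **Top camera:** the arm blocked its view during the insertion and afterwards, so the fit and the final pose were checked with the side camera only.

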